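Grade the finial balls on the sizing ramp

TASK

Sort the mixed steel balls by size: slide the catch tray fully home into its bay under the sizing ramp, then lift the hopper by its handle and tip the balls onto the ramp, slowly enough that each drops through its own slot into the bin below, small, medium and large apart. When every ball is in its bin, ease the empty hopper back down onto its rest without letting it drop, and let go; leave the tools and parts lying around where they are.

Things in the scene. Friction and masses are not known exactly. Their poses are not given: they have to be found in the camera images.
- ramp: Sheet-steel sizing ramp fixed to the bench. Origin on the bench below mid slot; x across it, away from the open front; y along it, up to the hopper. A V trough, 52 mm wide outside, runs down to -y at 17 deg from y = 160 to -116 mm; its walls top out 126 mm high at y = 0, 172 mm at y = 150. A ball runs on the slot's edges and drops through the first step wider than itself; too fast, it overshoots.
- small_slot (a point): Middle of the slot's first step, 23 mm wide, from y = 114 to 34 mm in the ramp's frame, 108 mm above the bench. The tray's bin for its balls lies below it.
- medium_slot (a point): Middle of the slot's second step, 33 mm wide, from y = 34 to -40 mm in the ramp's frame, 84 mm above the bench. The tray's bin for its balls lies below it.
- large_slot (a point): Middle of the slot's last step, 46 mm wide, from y = -40 to -114 mm in the ramp's frame, 61 mm above the bench. The tray's bin for its balls lies below it.
- tray: Loose open tray, x 125, y 236, 34 mm high, 4 mm walls, cross walls at y = 34 and -40 mm; slides at 2 to 5 N, binds if askew. Origin under its middle, axes as the ramp's. Starts askew before the bay under the trough: 28 mm high guides 240 mm apart from x = -30 mm (flared 20 mm more) to a back stop at x = 45 mm of the ramp. Home: origin at x = -17.5, y = 0 there, its front 54 mm before the trough.
- hopper (a joint): Tilt of the hopper, rad: 0 on its rest, grows as the handle is lifted, stop at 0.85; 0.55 to 0.9 kg plus balls (0.55 kg), falls back if let go. A straight pan 195 mm long, 46 wide, walls 32 high, in line with the trough; its level floor rises 2 mm to the mouth, so the balls run out from about 0.1 rad on. Tipped at over 0.3 rad/s they come too fast.
- hopper_handle (a point): Middle of the hopper's bail handle: round steel bar 12 mm thick, 80 mm long, parallel to the ramp's x, 30 mm beyond the pan's back wall and 28 mm above the wall's top, free on all sides, 207 mm above the bench at rest. Moves with the hopper on an arc about the hinge.
- hopper_hinge (a point): Middle of the hinge at the hopper's mouth, at the pan's floor, 147 mm above the bench; its axis is the ramp's x. The handle's middle is 225 mm along the ramp's y and 60 mm up from it at rest.
- ball20_a_center (a point): Centre of a bright steel ball of 20 mm diameter, 33 g, in the row of balls in the hopper, whose order differs each time.
- ball20_b_center (a point): Centre of the other bright steel ball of 20 mm diameter, 33 g, in the row of balls in the hopper, whose order differs each time.
- ball30_a_center (a point): Centre of a bright steel ball of 30 mm diameter, 111 g, in the row of balls in the hopper, whose order differs each time.
- ball30_b_center (a point): Centre of the other bright steel ball of 30 mm diameter, 111 g, in the row of balls in the hopper, whose order differs each time.
- ball40_center (a point): Centre of the only bright steel ball of 40 mm diameter, 263 g, in the row of balls in the hopper, whose order differs each time.
- tee: Bystander: welded T piece of flat bar, 120 x 45 x 46 mm, standing on its wide flange. Origin under its middle.
- tin: Bystander: closed tin, 80 mm across, 110 mm high, behind the hopper. Origin under its middle.
- brush: Bystander: wire brush, 220 mm, lying. Origin under its middle.
Mind the look-alikes: they are no part of the job. What is shaped like the part that bears ball30_b_center but orange or purple is not meant.

How it is judged:
By the outcome, as a careful person would: the job done as asked, in the order asked, and still so for the second after the job is handed in, with the robot touching nothing.
It also fails if it takes over 58 s, if anything falls off the work surface, if the arm or the gripper's body presses on something with over 40 N, if the wrist force passes 120 N, or if a joint passes its speed limit or range.

ROBOT

A 6-joint arm with a two-finger parallel gripper is mounted at the origin on the work surface. World frame = base frame: x ahead of the robot, y to its left, z up, the work surface at z = 0. Lengths are in m, angles in rad, forces in N, time in s.
With the tool pointing down it reaches from about 0.2 to 0.875 m from the base axis. Payload 3.4 kg.
Tool frame: the origin (TCP) lies between the finger pads; the fingertips stand 22 mm ahead of it and the grasp point (between the pads) lies 3 mm ahead of it (bot.finger_overhang is the z of the fingertips in the tool frame, in m); z points along the fingers, x is the direction in which the jaws open and shut, and the axes are right-handed (so a half turn about z gives the same grasp; the last joint's range is limited). The gripper opens to 94 mm and grips with 3 to 60 N. Pads are 16 mm wide; open, the fingers measure 119 mm over their backs; the gripper's body (75 mm by 177 mm) begins 78 mm behind the grasp point.
Start: joints at [1.222, 0.276, 1.505, -0, 1.361, -0.121], TCP at [0.13, 0.56, 0.227] pointing down, gripper open.
Joint ranges: [-2.89, 2.89], [-0.75, 2.08], [0.22, 2.7], [-1.18, 4.32], [0.11, 2.71], [-2.7, 2.7]. Speed limits (rad/s): [2.57, 2.57, 3.14, 3.14, 3.14, 3.14].

INTERFACE

Orientations are given as a rotation vector (axis times angle).
In Python, from bench import sensors, vision, bot gives the robot as it stands.
- The arm moves only by the tool send_rows, never from a script. Its argument "series" is a list that holds one entry, the list of rows, each a list of 4 numbers: the shift along the tool's x, y, z in mm, then the turn about the tool's z in rad. A call has 1 to 5 rows; each row shifts and turns the commanded pose from where the row before left it, along the tool's axes as they then stand; what a row does not reach is not made up. A row lasts 1/10 s, in which the tool goes at most 50 mm and 8.59 degrees, less where a joint would pass 70% of its speed; a pose out of reach is approached as far as the arm can. A call is refused whole if a number of a shift passes 50 or a number of a turn 0.15, either way. A call with a gripper value outside its range is refused whole. "hand" is the closure, from 0 (fully open) to 1 (shut), set as the call begins (left out, the last holds). The fingers move at their own pace and stop on an object; the grip force is fixed at half the most. Time passes only in rows, so rows that do not move let the fingers close. It gives the time, the measured TCP pose, the force and the opening at its end, in the units of the state.
- sensors.state(): the state, without advancing time (a new reading comes with each control period).
- vision.get_image(name): name is "scene" or "top" or "wrist"; returns the picture (384x512x3 uint8, red, green, blue); there is no depth.
- vision.get_calibration(name): a dict with "fx", "fy", "cx", "cy" (pixels), "rvec" (rotation vector, rad) and "tvec" (3), from world to camera coordinates, as OpenCV has them. Camera axes: x right, y down, z forward; pixel columns grow to the right and rows downward; lengths in m; the calibration is good to about 2 mm. A picture is of the moment at which its call begins: read the wrist's pose just before it. get_calibration takes no time and is no camera call; for the wrist camera it gives the pose at the moment of the call.
- bot.finish_job(): hands the job in, once; it reports no verdict.
The state is a dict: "time": time; "qpos": joint angles; "qvel": joint speeds; "joint_torque": joint torques, N m; "position": TCP position; "tcp_rot": TCP orientation; "wrist_force": force on the tool from outside, world axes, zero at the start; "moment": the same for the moment, N m; "gripper_width": finger opening in m.
Only numpy, scipy, OpenCV 4.12 (cv2) and the standard library are available. Lean on these libraries where they do the work, as an engineer would, in place of code of your own. Each camera call takes 0.05 s, during which the arm holds its last target.

## Working session

There is one attempt and no reset: what is moved stays moved. The work goes in short steps, Python scripts to look and compute and a tool call to move; the robot and the scene stay as the last step left them, time stands still between calls to the robot, and variables do not carry over. Pictures are saved under pics/ and viewed, and the job is handed in when it is done.

Besides the shell and the picture viewer there is one more tool, called after ">>>" in YAML: its name, and indented under it one key for each argument. send_rows: Moves the arm, as the interface text tells. Its arguments: {"type":"object","properties":{"series":{"type":"array"},"hand":{"type":"number"}},"required":["series"]}

```bash
ls; mkdir -p pics; python3 - <<'E'
from bench import sensors, vision, bot
import cv2
print(sensors.state())
for n in ["scene","top","wrist"]:
    im=vision.get_image(n); cv2.imwrite(f"pics/{n}0.png",im[:,:,::-1]); print(n,vision.get_calibration(n))
E
```

```text
pics
{'time': 0.0, 'qpos': array([ 1.22197628e+00,  2.76580248e-01,  1.50612512e+00, -2.82458414e-05,
        1.36069430e+00, -1.20980143e-01]), 'qvel': array([-0.00127884, -0.0004035 , -0.00095851,  0.00182022,  0.00057742,
       -0.00039843]), 'joint_torque': array([-6.06426001e-04, -4.04585338e+01, -2.37225151e+01,  7.01829256e-02,
        3.46387667e-02, -1.28312586e-04]), 'position': array([0.12969835, 0.55963538, 0.22661632]), 'tcp_rot': array([ 2.45879690e+00,  1.95392687e+00, -2.39567853e-03]), 'wrist_force': array([-0.11353217, -1.23648463, -1.39911419]), 'moment': array([-0.02403975,  0.01529561,  0.02638199]), 'gripper_width': 0.09407326283667797}
scene {'fx': 426.91418772064463, 'fy': 426.91418772064463, 'cx': 255.81698363414904, 'cy': 190.00600793187883, 'rvec': array([ 1.0264278 ,  2.66987441, -0.75048876]), 'tvec': array([ 0.51995892, -0.1950943 ,  1.35639401])}
top {'fx': 387.4269997267592, 'fy': 387.4269997267592, 'cx': 252.36771501953288, 'cy': 196.62296929520267, 'rvec': array([ 2.15073799, -2.15623192,  0.11030076]), 'tvec': array([-0.10362128,  0.61612227,  1.0693631 ])}
wrist {'fx': 344.780883630807, 'fy': 344.780883630807, 'cx': 254.7976911038385, 'cy': 196.41102037670274, 'rvec': array([-2.277211  , -1.81162124, -0.25621135]), 'tvec': array([-0.57445919, -0.02883588,  0.39151251])}
```

View pics/scene0.png

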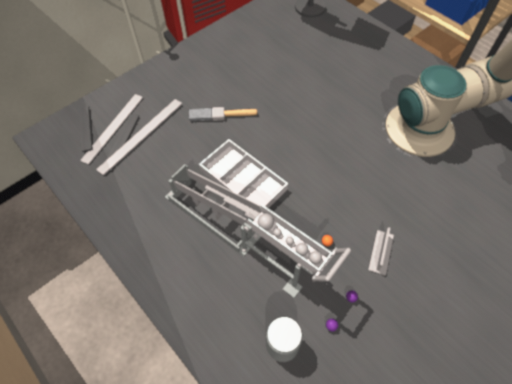

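View pics/top0.png

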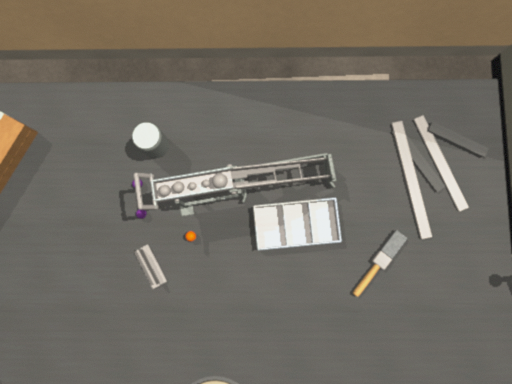

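View pics/wrist0.png

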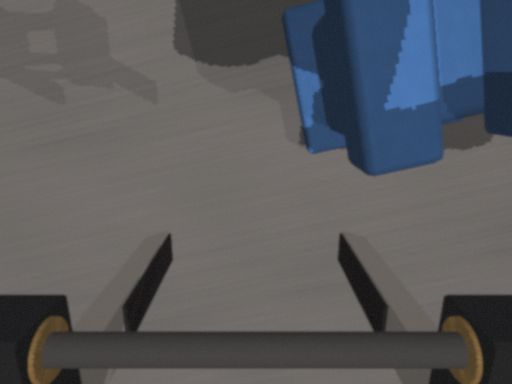

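The scene view shows the hopper with its balls at about (290,235), the ramp, the tray at (243,172), the tee at (381,250) and the tin at (284,340). There is an orange ball at (328,240) and purple ones at (352,296) and (333,325). Next I'll crop the top view for detail.

```bash
python3 - <<'E'
import cv2
im=cv2.imread("pics/top0.png")
cv2.imwrite("pics/top0c.png",cv2.resize(im[115:275,110:370],None,fx=3,fy=3,interpolation=cv2.INTER_CUBIC))
im=cv2.imread("pics/scene0.png")
cv2.imwrite("pics/scene0c.png",cv2.resize(im[125:325,150:410],None,fx=3,fy=3,interpolation=cv2.INTER_CUBIC))
E
cat > h.py <<'E'
import numpy as np, cv2
from bench import sensors, vision, bot
def cal(n):
    c=vision.get_calibration(n); K=np.array([[c['fx'],0,c['cx']],[0,c['fy'],c['cy']],[0,0,1]])
    R=cv2.Rodrigues(np.array(c['rvec']))[0]; t=np.array(c['tvec']); return K,R,t
def onplane(n,px,z,c=None):
    K,R,t=c or cal(n); px=np.atleast_2d(np.array(px,float))
    d=np.c_[px,np.ones(len(px))]@np.linalg.inv(K).T@R; o=-R.T@t
    return o+d*((z-o[2])/d[:,2])[:,None]
def proj(n,P,c=None):
    K,R,t=c or cal(n); P=np.atleast_2d(P); q=(P@R.T+t)@K.T; return q[:,:2]/q[:,2:]
def tri(n1,p1,n2,p2):
    A=[];b=[]
    for n,p in((n1,p1),(n2,p2)):
        K,R,t=cal(n); d=R.T@np.linalg.inv(K)@np.array([p[0],p[1],1.]); d/=np.linalg.norm(d); o=-R.T@t
        M=np.eye(3)-np.outer(d,d); A.append(M); b.append(M@o)
    x=np.linalg.lstsq(np.vstack(A),np.hstack(b),rcond=None)
    return x[0], np.sqrt(np.sum(x[1]))
E
```

```text
(no output)
```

View pics/top0c.png

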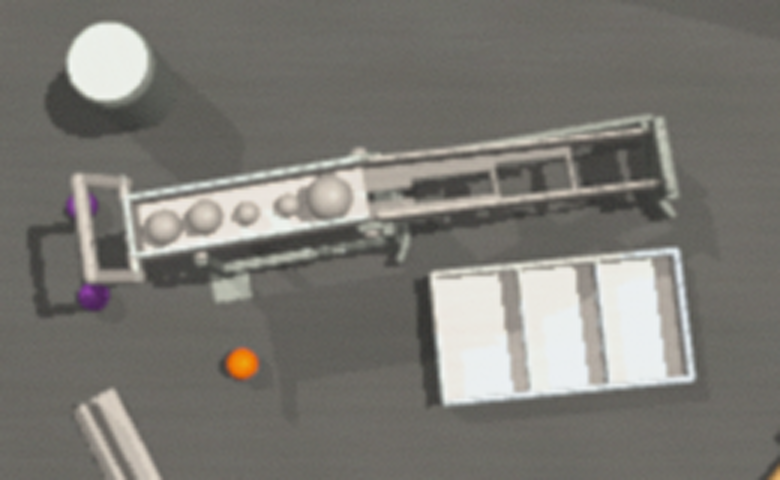

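View pics/scene0c.png

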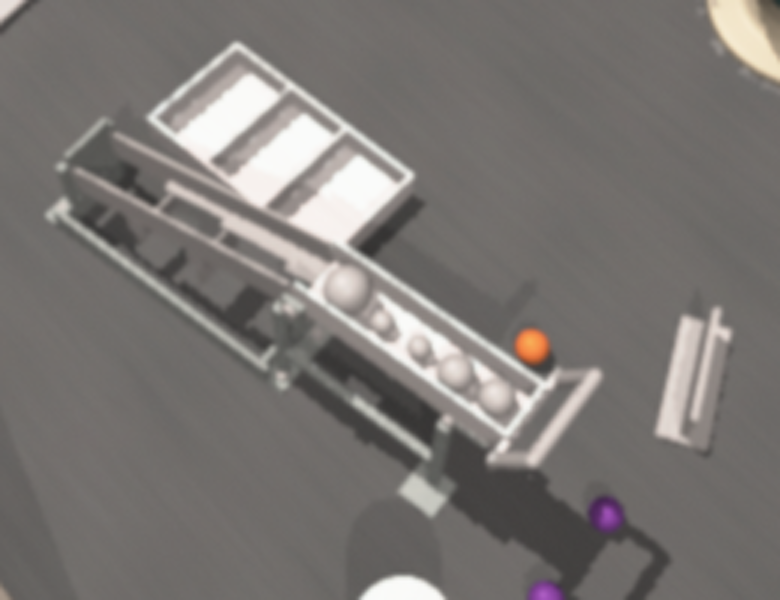

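```bash
python3 - <<'E'
from h import *
f=lambda x,y:(110+x/3,115+y/3)
g=lambda x,y:(150+x/3,125+y/3)
h=onplane("top",[f(79,181),f(93,279)],.207); print("bar top",h,np.linalg.norm(h[0]-h[1]))
h2=onplane("scene",[g(597,374),g(533,461)],.207); print("bar scene",h2,np.linalg.norm(h2[0]-h2[1]))
m=(h[0]+h[1])/2; print(m,(h2[0]+h2[1])/2)
print("panback",onplane("top",[f(126,195),f(142,256)],.179))
print("panfront",onplane("top",[f(362,158),f(371,217)],.179))
print("trough low end",onplane("top",[f(652,127),f(664,185)],.0905))
print("tray top corners",onplane("top",[f(433,273),f(444,403),f(692,379),f(678,251)],.034))
print("tray scene", onplane("scene",[g(237,44),g(150,117),g(412,177)],.034))
print("balls orange/purple",onplane("top",[f(242,363),f(80,206),f(92,296)],.015))
print("tee",onplane("top",[(145,247),(158,285)],.045),"tin",onplane("top",[f(108,62)],.11))
E
```

```text
bar top [[0.64871016 0.17445722 0.207     ]
 [0.56890774 0.1604758  0.207     ]] 0.08101793627344658
bar scene [[0.57134492 0.16207541 0.207     ]
 [0.65309378 0.17583662 0.207     ]] 0.08289901513058309
[0.60880895 0.16746651 0.207     ] [0.61221935 0.16895602 0.207     ]
panback [[0.64162502 0.14364557 0.179     ]
 [0.59041409 0.12885522 0.179     ]]
panfront [[ 0.6720531  -0.05318541  0.179     ]
 [ 0.62231234 -0.06090179  0.179     ]]
trough low end [[ 0.71677674 -0.31114084  0.0905    ]
 [ 0.66319718 -0.32067525  0.0905    ]]
tray top corners [[ 0.58912809 -0.11072321  0.034     ]
 [ 0.46683927 -0.12075328  0.034     ]
 [ 0.4887796  -0.35287854  0.034     ]
 [ 0.60935339 -0.34306316  0.034     ]]
tray scene [[ 0.49178313 -0.35211816  0.034     ]
 [ 0.61256692 -0.34059412  0.034     ]
 [ 0.47124715 -0.11886095  0.034     ]]
balls orange/purple [[0.50479485 0.0728812  0.015     ]
 [0.65768781 0.2341382  0.015     ]
 [0.56958303 0.21951154 0.015     ]]
tee [[0.47392914 0.19514823 0.045     ]
 [0.36974531 0.15583724 0.045     ]] tin [[0.77502714 0.18278768 0.11      ]]
```

The things that could be mistaken for parts, by top-view pixel:
- **Balls:** the bright balls in the pan at about (165–220, 180–191) are the ones I want. The orange ball at (191,236) and the purple ones at (137,184) and (141,214) are look-alikes.
- **Handle:** the bail bar at (138,192) is the one. The shadow frame at (125,205) and the tee at (151,266) are not.
- **Tray:** the three-bin tray at (297,224). The loose flat bars at (410,180) and (440,163) are not.

From the two views, the ramp origin is about (0.671, -0.202) with yaw 0.163. The tray centre is about (0.540, -0.231) with yaw 0.087. I'll grip the tray by its cross wall at y=-40 first.

```bash
cat >> h.py <<'E'
PSI=0.163; RO=np.array([0.6713,-0.202])
def rw(x,y):  # ramp mm -> world
    c,s=np.cos(PSI),np.sin(PSI); return RO+np.array([c*x-s*y,s*x+c*y])/1e3
def wr(p):
    c,s=np.cos(PSI),np.sin(PSI); d=(np.array(p)[:2]-RO)*1e3; return np.array([c*d[0]+s*d[1],-s*d[0]+c*d[1]])
def yaw():
    R=cv2.Rodrigues(np.array(sensors.state()['tcp_rot']))[0]; return np.arctan2(R[1,0],R[0,0])
def goto(p,yw):
    s=sensors.state(); R=cv2.Rodrigues(np.array(s['tcp_rot']))[0]
    d=(np.array(p)-s['position'])*1e3
    turn=(np.arctan2(R[1,0],R[0,0])-yw+np.pi)%(2*np.pi)-np.pi
    # deltas in present tool axes; and in final tool axes
    Rf=np.array([[np.cos(yw),np.sin(yw),0],[np.sin(yw),-np.cos(yw),0],[0,0,-1]])
    print("now",np.round(s['position'],4),"yaw",round(float(np.arctan2(R[1,0],R[0,0])),3),"t",s['time'],"F",np.round(s['wrist_force'],1),"w",round(s['gripper_width'],4))
    print("d now-axes",np.round(R.T@d,1),"d final-axes",np.round(Rf.T@d,1),"turn",round(float(turn),3))
E
python3 -c "
from h import *
goto([0.4967,-0.275,0.2],1.658)"
```

```text
now [0.1297 0.5598 0.2268] yaw 1.343 t 0.15 F [-0.9 -1.  -0. ] w 0.0939
d now-axes [-730.3  546.    27.8] d final-axes [-863.5  292.9   26.8] turn -0.315
```

>>> send_rows:
  series:
    - [[0,0,0,-0.105],[0,0,0,-0.105],[0,0,0,-0.105],[-30,10,0,0],[-43,14.6,0,0]]

```text
time: 0.65
position: [0.1607, 0.4901, 0.2267]
tcp_rot: [-2.119, -2.319, 0.0]
wrist_force: [1.3, -0.2, 0.5]
gripper_width: 0.094
```

>>> send_rows:
  series:
    - [[-46,15.6,0,0],[-46,15.6,0,0],[-46,15.6,0,0],[-46,15.6,0,0],[-46,15.6,0,0]]

```text
time: 1.15
position: [0.2586, 0.2654, 0.2274]
tcp_rot: [2.121, 2.317, 0.001]
wrist_force: [0.8, 0.5, 1.1]
gripper_width: 0.094
```

>>> send_rows:
  series:
    - [[-46,15.6,0,0],[-46,15.6,0,0],[-46,15.6,0,0],[-46,15.6,0,0],[-46,15.6,0,0]]

```text
time: 1.65
position: [0.3564, 0.043, 0.2276]
tcp_rot: [2.123, 2.315, 0.001]
wrist_force: [0.7, 0.6, 0.2]
gripper_width: 0.094
```

>>> send_rows:
  series:
    - [[-46,15.6,0,0],[-46,15.6,0,0],[-46,15.6,0,0],[-46,15.6,0,0],[-46,15.6,0,0]]

```text
time: 2.15
position: [0.4542, -0.1794, 0.2273]
tcp_rot: [-2.123, -2.315, -0.001]
wrist_force: [0.2, 0.5, -0.4]
gripper_width: 0.0939
```

```bash
python3 - <<'E'
from h import *
goto([0.4967,-0.275,0.2],1.658)
E
```

```text
now [ 0.4542 -0.1794  0.2273] yaw 1.657 t 2.15 F [ 0.2  0.5 -0.4] w 0.0939
d now-axes [-98.9  34.1  27.2] d final-axes [-98.9  34.1  27.3] turn -0.001
```

>>> send_rows:
  series:
    - [[-46,16,0,0],[-40,13,10,0],[-13,5,17,0],[0,0,0,0]]

```text
time: 2.55
position: [0.4957, -0.2743, 0.1974]
tcp_rot: [-2.122, -2.31, 0.001]
wrist_force: [-0.6, 0.2, -0.5]
gripper_width: 0.0938
```

```bash
python3 - <<'E'
from h import *
goto([0.4967,-0.275,0.2],1.658)
im=vision.get_image("wrist"); cv2.imwrite("pics/w1.png",im[:,:,::-1])
im=vision.get_image("top"); cv2.imwrite("pics/t1.png",cv2.resize(im[115:275,110:370,::-1],None,fx=3,fy=3,interpolation=cv2.INTER_CUBIC))
np.save("w1cal.npy",np.array(cal("wrist"),dtype=object),allow_pickle=True)
E
```

```text
now [ 0.4957 -0.2743  0.1974] yaw 1.656 t 2.55 F [-0.6  0.2 -0.5] w 0.0938
d now-axes [-0.8  0.9 -2.6] d final-axes [-0.8  0.9 -2.6] turn -0.002Traceback (most recent call last):
  File "<stdin>", line 5, in <module>
ValueError: could not broadcast input array from shape (3,3) into shape (3,)
```

View pics/w1.png

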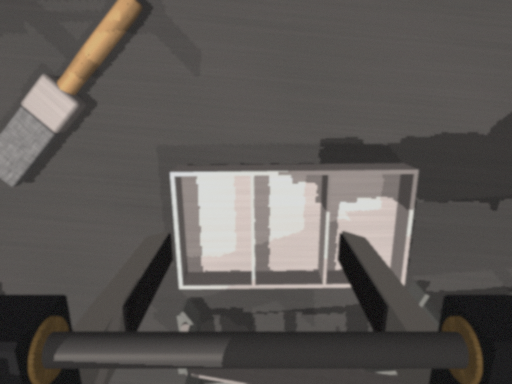

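```bash
python3 - <<'E'
from h import *
P=onplane("wrist",[(173,173),(415,171),(408,286),(180,288),(252,174),(254,286)],.034); print(np.round(P,4)); print("centre",P[:4].mean(0), "yaw", np.arctan2(*(P[3]-P[0])[[1,0]]), np.arctan2(*-(P[1]-P[0])[[0,1]]))
print(wr(P[:4].mean(0)))
t=P[:4].mean(0); c,s=np.cos(.087),np.sin(.087)
print("grip",t[:2]+[c*-.047+s*.04, s*-.047-c*.04])
E
```

```text
[[ 0.4908 -0.3506  0.034 ]
 [ 0.4687 -0.1203  0.034 ]
 [ 0.5912 -0.101   0.034 ]
 [ 0.6141 -0.3405  0.034 ]
 [ 0.4852 -0.2753  0.034 ]
 [ 0.6051 -0.2629  0.034 ]]
centre [ 0.54118711 -0.22808417  0.034     ] yaw 0.08177323354066056 3.046102621333197
[-132.62115099   -4.62380819]
grip [ 0.49784048 -0.27201673]
```

>>> send_rows:
  series:
    - [[0,2,40,0],[0,0,45,0],[0,0,45,0],[0,0,29,0],[0,0,0,0]]

```text
time: 3.15
position: [0.4957, -0.2696, 0.039]
tcp_rot: [-2.116, -2.312, 0.001]
wrist_force: [0.0, 1.3, -0.9]
gripper_width: 0.0937
```

```bash
python3 - <<'E'
from h import *
goto([0.498,-0.274,0.038],1.656)
E
```

```text
now [ 0.4957 -0.2696  0.039 ] yaw 1.659 t 3.15 F [ 0.   1.3 -0.9] w 0.0937
d now-axes [-4.6  1.9  1. ] d final-axes [-4.6  1.9  1. ] turn 0.003
```

>>> send_rows:
  series:
    - [[-4.5,2,0,0],[0,0,0,0]]

```text
time: 3.35
position: [0.503, -0.2785, 0.0442]
tcp_rot: [2.118, 2.313, 0.001]
wrist_force: [-0.0, -0.5, 0.4]
gripper_width: 0.094
```

>>> send_rows:
  series:
    - [[0,0,0,0],[0,0,0,0],[0,0,0,0],[0,0,0,0],[0,0,0,0]]
  hand: 1

```text
time: 3.85
position: [0.5008, -0.2772, 0.0415]
tcp_rot: [2.123, 2.316, 0.0]
wrist_force: [0.6, -0.1, 0.2]
gripper_width: 0.0574
```

>>> send_rows:
  series:
    - [[0,0,0,0],[0,0,0,0],[0,0,0,0],[0,0,0,0],[0,0,0,0]]

```text
time: 4.35
position: [0.5008, -0.2772, 0.0414]
tcp_rot: [-2.123, -2.316, -0.0]
wrist_force: [-0.0, 0.4, -0.2]
gripper_width: 0.0173
```

>>> send_rows:
  series:
    - [[0,0,0,0],[0,0,0,0],[0,0,0,0],[0,0,0,0]]

```text
time: 4.75
position: [0.5007, -0.277, 0.0414]
tcp_rot: [-2.122, -2.316, -0.0]
wrist_force: [-0.3, 0.5, 0.5]
gripper_width: 0.0026
```

```bash
python3 - <<'E'
from h import *
goto([0.498,-0.274,0.038],1.656)
im=vision.get_image("top"); cv2.imwrite("pics/t2.png",cv2.resize(im[115:275,110:370,::-1],None,fx=3,fy=3,interpolation=cv2.INTER_CUBIC))
E
```

```text
now [ 0.5007 -0.277   0.0414] yaw 1.658 t 4.75 F [-0.3  0.5  0.5] w 0.0026
d now-axes [ 3.2 -2.4  3.4] d final-axes [ 3.2 -2.4  3.4] turn 0.002
```

View pics/t2.png

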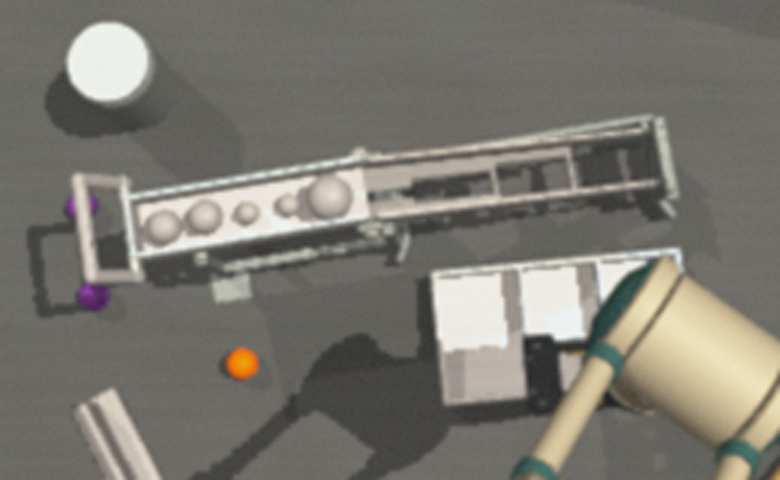

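The gripper holds the cross wall at a width of 2.6 mm. The picture shows the tray still in place at crop (435–690, 250–405) and the arm over its right bin. Next I'll align the tray in front of the bay.

```bash
python3 - <<'E'
from h import *
print(wr(sensors.state()['position']))
goto([*rw(-150,-40),0.0414],1.734)
E
```

```text
[-180.52592425  -46.29113594]
now [ 0.5007 -0.277   0.0414] yaw 1.658 t 4.8 F [-1.2  0.6  0.8] w 0.0026
d now-axes [ 8.6 30.  -0. ] d final-axes [ 6.3 30.5 -0. ] turn -0.076
```

>>> send_rows:
  series:
    - [[0,0,0,-0.02],[0,0,0,-0.03],[0,0,0,-0.026],[3,5,0,0],[3.3,8,0,0]]

```text
time: 5.3
position: [0.5122, -0.2687, 0.0414]
tcp_rot: [-2.033, -2.394, 0.001]
wrist_force: [-1.2, -0.3, -0.6]
gripper_width: 0.0029
```

>>> send_rows:
  series:
    - [[0,8,0,0],[0,7,0,0],[0,2.5,0,0],[0,0,0,0]]

```text
time: 5.7
position: [0.531, -0.2658, 0.0414]
tcp_rot: [2.032, 2.395, 0.001]
wrist_force: [0.6, 0.6, -1.1]
gripper_width: 0.0024
```

```bash
python3 - <<'E'
from h import *
goto([*rw(-150,-40),0.0414],1.734)
im=vision.get_image("wrist"); cv2.imwrite("pics/w3.png",im[:,:,::-1])
im=vision.get_image("top"); cv2.imwrite("pics/t3.png",cv2.resize(im[115:275,110:370,::-1],None,fx=3,fy=3,interpolation=cv2.INTER_CUBIC))
im=vision.get_image("scene"); cv2.imwrite("pics/s3.png",cv2.resize(im[125:325,150:410,::-1],None,fx=3,fy=3,interpolation=cv2.INTER_CUBIC))
E
```

```text
now [ 0.531  -0.2658  0.0414] yaw 1.734 t 5.7 F [ 0.6  0.6 -1.1] w 0.0024
d now-axes [ 0.2 -1.2  0. ] d final-axes [ 0.2 -1.2  0. ] turn 0.0
```

View pics/w3.png

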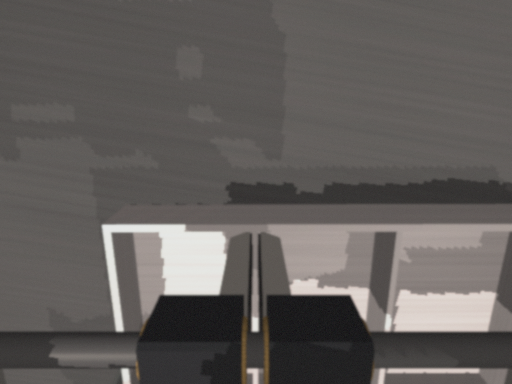

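View pics/t3.png

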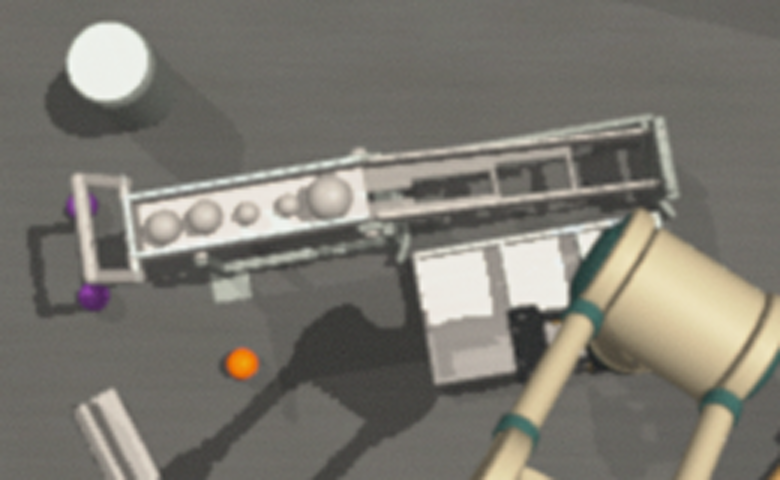

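View pics/s3.png

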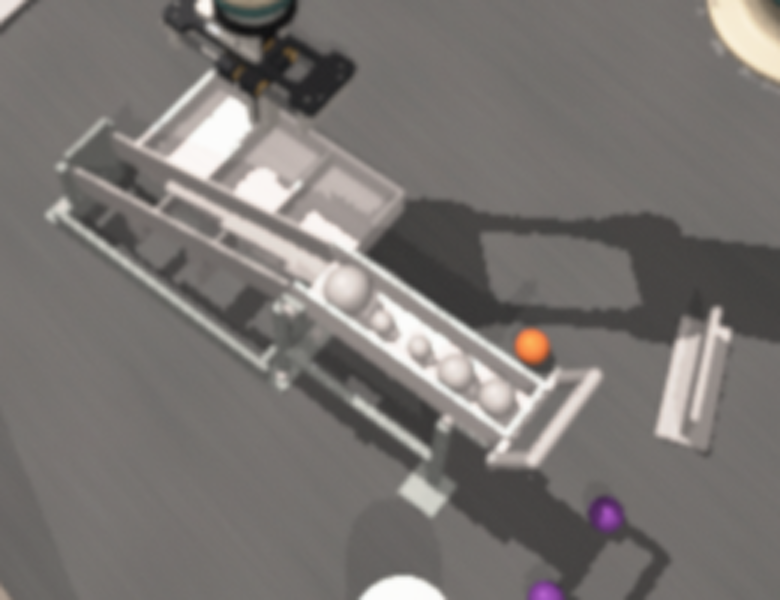

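```bash
python3 - <<'E'
from h import *
f=lambda x,y:(110+x/3,115+y/3)
for n,p,z in [("Lflare tip",(403,260),.028),("Lflare in",(408,236),.028),("Rflare tip",(674,214),.028),("Rflare in",(664,199),.028),("tray bl",(414,257),.034),("tray br",(659,215),.034),("tray fl",(435,383),.034),("backrail L?",(362,150),.028),("endplate top R",(655,118),.0905)]:
    print(n,np.round(wr(onplane("top",[f(*p)],z)[0]),1))
P=onplane("wrist",[(105,229)],.034); print("wrist front-right corner",wr(P[0]))
E
```

```text
Lflare tip [-48.7 129.6]
Lflare in [-26.6 121.1]
Rflare tip [ -47.9 -133.4]
Rflare in [ -32.1 -126.7]
tray bl [-48.2 118.7]
tray br [ -47.2 -117.9]
tray fl [-168.8  118.6]
backrail L? [ 63.5 151.5]
endplate top R [  34.9 -119.3]
wrist front-right corner [-166.26276032 -116.57025537]
```

>>> send_rows:
  series:
    - [[-0.4,10,0,0],[-0.4,10,0,0],[0,10,0,0],[0,5,0,0],[0,5,0,0]]

```text
time: 6.35
position: [0.57, -0.2602, 0.0414]
tcp_rot: [-2.032, -2.396, 0.0]
wrist_force: [-1.5, -0.9, 0.9]
gripper_width: 0.003
```

>>> send_rows:
  series:
    - [[0,5,0,0],[0,5,0,0],[0,5,0,0],[0,5,0,0],[0,4,0,0]]

```text
time: 6.85
position: [0.5936, -0.2563, 0.0414]
tcp_rot: [2.033, 2.395, 0.0]
wrist_force: [-0.6, -1.0, -0.5]
gripper_width: 0.0026
```

```bash
python3 - <<'E'
from h import *
print(wr(sensors.state()['position']))
goto([*rw(-85,-41),0.0414],1.734)
im=vision.get_image("top"); cv2.imwrite("pics/t4.png",cv2.resize(im[115:275,110:370,::-1],None,fx=3,fy=3,interpolation=cv2.INTER_CUBIC))
E
```

```text
[-85.49437734 -41.01528013]
now [ 0.5936 -0.2563  0.0414] yaw 1.734 t 6.85 F [-0.6 -1.  -0.5] w 0.0026
d now-axes [0.  0.5 0. ] d final-axes [0.  0.5 0. ] turn -0.0
```

View pics/t4.png

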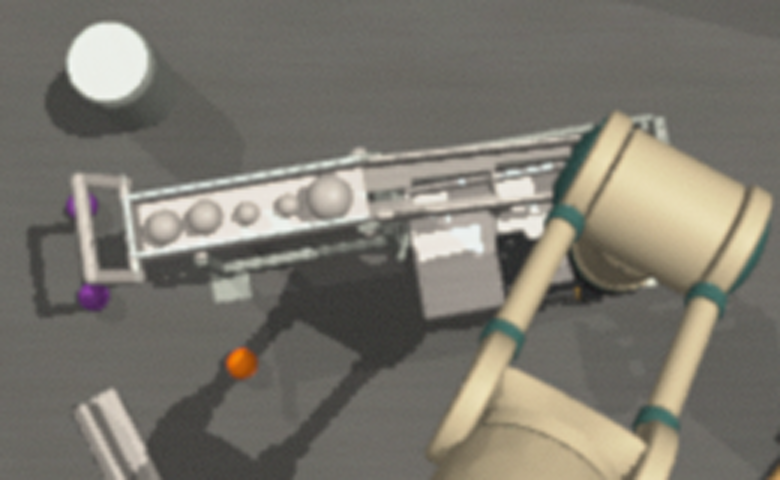

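>>> send_rows:
  series:
    - [[0,0,0,0],[0,0,0,0],[0,0,-15,0],[0,0,-25,0],[0,-15,-10,0]]
  hand: 0

```text
time: 7.4
position: [0.5806, -0.2597, 0.0936]
tcp_rot: [2.028, 2.392, 0.002]
wrist_force: [0.8, -0.7, 0.0]
gripper_width: 0.0392
```

```bash
python3 - <<'E'
from h import *
f=lambda x,y:(110+x/3,115+y/3)
print("front left corner",wr(onplane("top",[f(426,319)],.034)[0]))
print(wr(sensors.state()['position']))
goto([*rw(-125,0),0.09],1.734)
E
```

```text
front left corner [-108.22021638  117.10200036]
[-98.82528653 -42.19201381]
now [ 0.5806 -0.2597  0.0936] yaw 1.735 t 7.4 F [ 0.8 -0.7  0. ] w 0.0392
d now-axes [ 42.2 -26.1   3.3] d final-axes [ 42.2 -26.2   3.6] turn 0.001
```

>>> send_rows:
  series:
    - [[22,-14,0,0],[20,-14,0,0],[0,0,20,0],[0,0,20,0],[0,0,17,0]]

```text
time: 7.9
position: [0.5423, -0.2217, 0.0339]
tcp_rot: [-2.033, -2.395, 0.0]
wrist_force: [0.3, -0.9, 0.0]
gripper_width: 0.0791
```

```bash
python3 - <<'E'
from h import *
print(wr(sensors.state()['position']))
im=vision.get_image("wrist"); cv2.imwrite("pics/w5.png",im[:,:,::-1])
goto([*rw(-95,0),0.036],1.734)
E
```

```text
[-130.50863895    1.44837322]
now [ 0.5406 -0.2209  0.0312] yaw 1.734 t 7.95 F [-1.4  0.7 -1.3] w 0.0834
d now-axes [-2.5 37.  -5. ] d final-axes [-2.6 37.  -4.8] turn -0.0
```

View pics/w5.png

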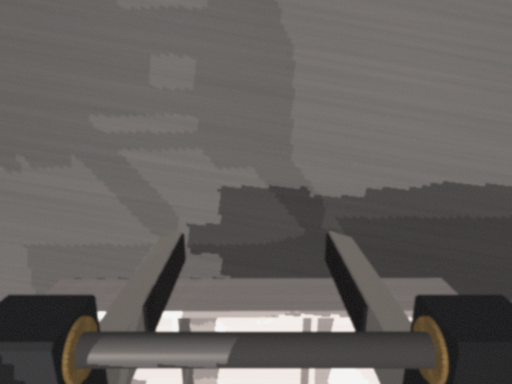

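>>> send_rows:
  series:
    - [[-2,8,-3,0],[0,8,0,0],[0,5,0,0],[0,5,0,0],[0,5,0,0]]

```text
time: 8.45
position: [0.5753, -0.2188, 0.0379]
tcp_rot: [2.032, 2.395, -0.0]
wrist_force: [-2.3, 0.1, 1.0]
gripper_width: 0.094
```

>>> send_rows:
  series:
    - [[0,4,0,0],[0,3,0,0],[0,2,0,0]]

```text
time: 8.75
position: [0.5839, -0.2173, 0.0374]
tcp_rot: [-2.033, -2.395, -0.0]
wrist_force: [-2.3, -0.7, 0.2]
gripper_width: 0.0941
```

```bash
python3 - <<'E'
from h import *
print(wr(sensors.state()['position']))
goto([*rw(-88,0),0.036],1.734)
E
```

```text
[-88.70751811  -0.90399796]
now [ 0.5839 -0.2173  0.0374] yaw 1.734 t 8.75 F [-2.3 -0.7  0.2] w 0.0941
d now-axes [0.9 0.7 1.4] d final-axes [0.9 0.7 1.4] turn 0.0
```

>>> send_rows:
  series:
    - [[0,1,0,0],[0,1,0,0],[0,0.5,0,0]]

```text
time: 9.05
position: [0.5853, -0.217, 0.0372]
tcp_rot: [-2.031, -2.395, 0.002]
wrist_force: [-3.2, -0.0, 0.9]
gripper_width: 0.0942
```

>>> send_rows:
  series:
    - [[0,1,0,0],[0,1,0,0],[0,0.5,0,0]]

```text
time: 9.35
position: [0.5854, -0.2167, 0.0369]
tcp_rot: [-2.028, -2.392, 0.006]
wrist_force: [-8.4, -2.0, 2.1]
gripper_width: 0.0941
```

>>> send_rows:
  series:
    - [[0,1.5,0,0],[0,1.5,0,0]]

```text
time: 9.55
position: [0.5855, -0.2162, 0.0365]
tcp_rot: [-2.024, -2.389, 0.012]
wrist_force: [-15.3, -4.5, 4.1]
gripper_width: 0.0943
```

```bash
python3 - <<'E'
from h import *
print(wr(sensors.state()['position']))
goto([*rw(-88,0),0.036],1.734)
im=vision.get_image("wrist"); cv2.imwrite("pics/w6.png",im[:,:,::-1])
E
```

```text
[-86.99997242  -0.08815243]
now [ 0.5855 -0.2162  0.0365] yaw 1.736 t 9.55 F [-15.3  -4.5   4.1] w 0.0943
d now-axes [ 0.1 -1.   0.5] d final-axes [ 0.1 -1.   0.5] turn 0.002
```

View pics/w6.png

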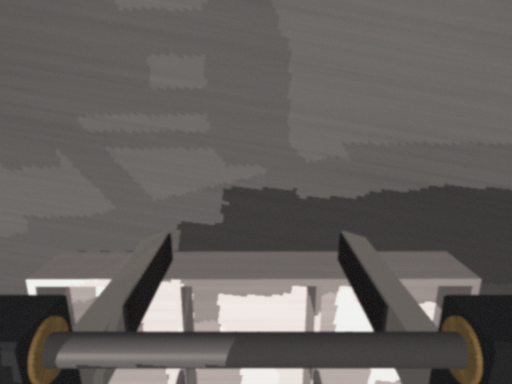

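The tray now stops hard: 16 N at TCP ramp x = -87, with both fingers flat on the front wall. I'll back off and check from above.

>>> send_rows:
  series:
    - [[0,-10,0,0],[0,-25,0,0],[0,-10,-40,0],[0,0,-50,0],[0,0,-50,0]]
  hand: 0.55

```text
time: 10.1
position: [0.5475, -0.2233, 0.179]
tcp_rot: [2.034, 2.393, 0.003]
wrist_force: [0.6, -0.2, 0.2]
gripper_width: 0.0571
```

>>> send_rows:
  series:
    - [[0,-20,-50,0],[0,-20,-50,0],[40,0,-20,0],[45,0,0,0],[45,0,0,0]]

```text
time: 10.6
position: [0.4905, -0.1002, 0.2919]
tcp_rot: [2.032, 2.389, 0.006]
wrist_force: [0.1, -0.5, -0.2]
gripper_width: 0.0424
```

```bash
python3 - <<'E'
from h import *
im=vision.get_image("top"); cv2.imwrite("pics/t7.png",cv2.resize(im[115:275,110:370,::-1],None,fx=3,fy=3,interpolation=cv2.INTER_CUBIC))
im=vision.get_image("wrist"); cv2.imwrite("pics/w7.png",im[:,:,::-1])
goto([*rw(0,375),0.28],1.734)
E
```

```text
now [ 0.489  -0.0964  0.2916] yaw 1.739 t 10.7 F [ 0.9 -0.8  0. ] w 0.0423
d now-axes [240.4 163.9  12.8] d final-axes [241.2 162.8  11.6] turn 0.005
```

View pics/t7.png

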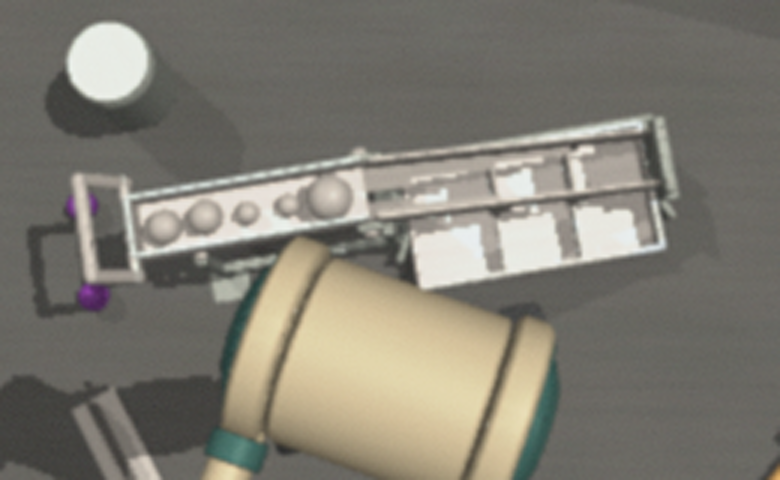

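View pics/w7.png

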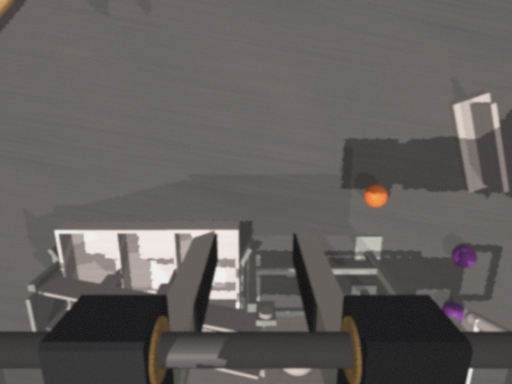

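```bash
python3 - <<'E'
from h import *
f=lambda x,y:(110+x/3,115+y/3)
print(np.round(np.array([wr(q) for q in onplane("top",[f(420,289),f(664,247)],.034)]),1))
E
```

```text
[[ -79.3  118.1]
 [ -78.1 -116.8]]
```

>>> send_rows:
  series:
    - [[35,24,0,0.005],[40,27,0,0],[40,27,0,0],[40,27,0,0],[40,27,0,0]]

```text
time: 11.2
position: [0.5908, 0.1137, 0.2905]
tcp_rot: [2.038, 2.388, 0.004]
wrist_force: [1.7, -0.4, 0.3]
gripper_width: 0.0421
```

>>> send_rows:
  series:
    - [[35,23,0,0],[10,7,0,0],[0,0,0,0]]

```text
time: 11.5
position: [0.6126, 0.1625, 0.2896]
tcp_rot: [2.036, 2.392, 0.001]
wrist_force: [-0.9, -0.7, -0.0]
gripper_width: 0.0423
```

```bash
python3 - <<'E'
from h import *
goto([*rw(0,375),0.21],1.734)
im=vision.get_image("wrist"); cv2.imwrite("pics/w8.png",im[:,:,::-1])
E
```

```text
now [0.6126 0.1625 0.2896] yaw 1.731 t 11.5 F [-0.9 -0.7 -0. ] w 0.0423
d now-axes [ 5.8 -1.3 79.6] d final-axes [ 5.8 -1.2 79.6] turn -0.003
```

View pics/w8.png

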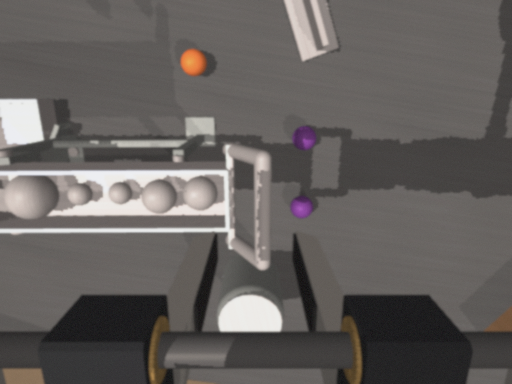

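The tray front sits at ramp x = -79 with both ends even, so it is home. The wrist view shows the bail bar from (262,158) to (263,265).

```bash
python3 - <<'E'
from h import *
P=onplane("wrist",[(263,154),(264,266)],.207); print(P,np.linalg.norm(P[0]-P[1]),P.mean(0),wr(P.mean(0)),np.arctan2(P[1,1]-P[0,1],P[1,0]-P[0,0]))
m=P.mean(0); goto([m[0],m[1],.21],1.734)
E
```

```text
[[0.56834107 0.15987415 0.207     ]
 [0.65362901 0.17497888 0.207     ]] 0.08661516166123939 [0.61098504 0.16742652 0.207     ] [  0.43474882 374.31758966] 0.17528521969017324
now [0.6118 0.1609 0.2898] yaw 1.73 t 11.55 F [-0.8 -0.8 -0.4] w 0.042
d now-axes [ 6.6  0.2 79.8] d final-axes [ 6.5  0.2 79.8] turn -0.004
```

>>> send_rows:
  series:
    - [[5.5,0,0,0],[1,0,25,0],[0,0,30,0],[0,0,20,0],[0,0,4,0]]

```text
time: 12.05
position: [0.6084, 0.166, 0.2092]
tcp_rot: [-2.039, -2.386, 0.006]
wrist_force: [-0.4, -0.2, -0.6]
gripper_width: 0.0419
```

>>> send_rows:
  series:
    - [[0,0,0,0],[0,0,0,0],[0,0,0,0],[0,0,0,0]]
  hand: 1

```text
time: 12.45
position: [0.6109, 0.1678, 0.2126]
tcp_rot: [2.038, 2.389, 0.003]
wrist_force: [0.1, -0.5, 0.1]
gripper_width: 0.014
```

```bash
python3 - <<'E'
from h import *
goto([*rw(0,375),0.21],1.734)
im=vision.get_image("scene"); cv2.imwrite("pics/s9.png",cv2.resize(im[125:325,150:410,::-1],None,fx=3,fy=3,interpolation=cv2.INTER_CUBIC))
E
```

```text
now [0.6109 0.1678 0.2126] yaw 1.729 t 12.45 F [ 0.1 -0.5  0.1] w 0.014
d now-axes [ 0.3 -0.4  2.6] d final-axes [ 0.3 -0.4  2.6] turn -0.005
```

View pics/s9.png

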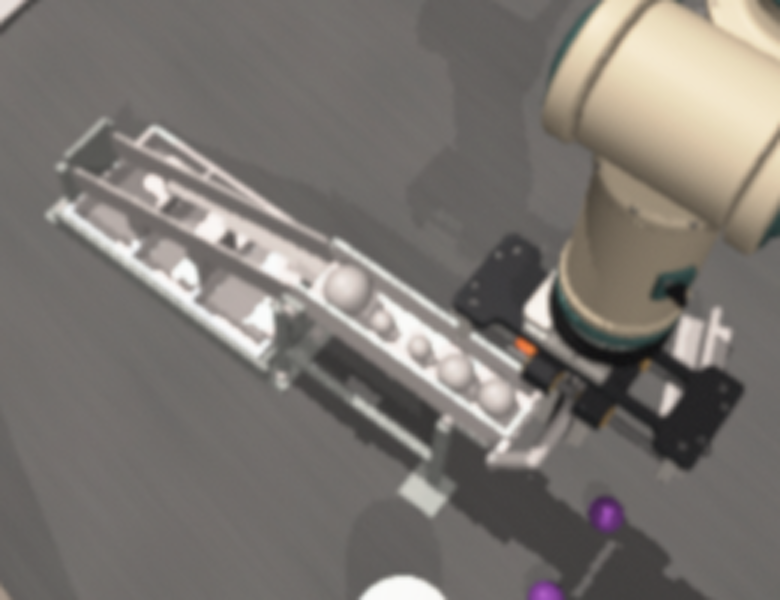

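>>> send_rows:
  series:
    - [[0,0,0,0],[0,0,0,0],[-1.2,0,-4.5,0],[-1.3,0,-4.5,0],[-0.7,0,-2.2,0]]

```text
time: 13.0
position: [0.6113, 0.1651, 0.2217]
tcp_rot: [-2.038, -2.389, -0.001]
wrist_force: [3.9, 1.8, -7.2]
gripper_width: 0.0107
```

```bash
cat >> h.py <<'E'
def hop(tz0=0.0056, y0=374.7,pic=None):
    s=sensors.state(); r=wr(s['position']); z=s['position'][2]
    th=np.arctan2(z-tz0-.147,(r[1]-y0+225)/1e3)-np.arctan2(60,225)
    print("t",s['time'],"ramp",np.round(r,1),"z",round(z,4),"theta",round(th,3),"F",np.round(s['wrist_force'],1),"w",round(s['gripper_width'],4))
    if pic:
        a=vision.get_image("scene")[:,:,::-1]
        cv2.imwrite(f"pics/{pic}.png",cv2.resize(a[150:290,150:400],None,fx=3,fy=3,interpolation=cv2.INTER_CUBIC))
E
python3 -c "
from h import *
hop()"
```

```text
t 13.0 ramp [  0.4 372. ] z 0.2217 theta 0.041 F [ 3.9  1.8 -7.2] w 0.0107
```

>>> send_rows:
  series:
    - [[-0.7,0,-2.2,0],[-0.7,0,-2.2,0],[-0.7,0,-2.2,0],[-0.7,0,-2.2,0],[-0.7,0,-2.2,0]]

```text
time: 13.5
position: [0.6119, 0.1612, 0.2337]
tcp_rot: [2.039, 2.389, 0.001]
wrist_force: [4.8, 1.7, -7.7]
gripper_width: 0.0113
```

```bash
python3 -c "
from h import *
hop(pic='p1')"
```

```text
t 13.5 ramp [3.00e-01 3.68e+02] z 0.2337 theta 0.095 F [ 4.8  1.7 -7.7] w 0.0113
```

View pics/p1.png

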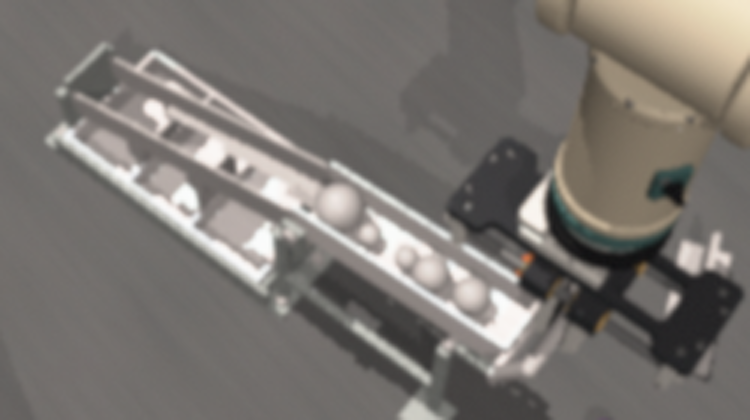

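The balls have shifted slightly toward the mouth. I'll creep from here.

>>> send_rows:
  series:
    - [[0,0,0,0],[-0.3,0,-0.9,0],[0,0,0,0],[-0.3,0,-0.9,0],[0,0,0,0]]

```text
time: 14.05
position: [0.612, 0.1605, 0.2356]
tcp_rot: [2.038, 2.389, 0.001]
wrist_force: [5.1, 1.5, -5.8]
gripper_width: 0.0116
```

```bash
python3 -c "
from h import *
hop(pic='p2')"
```

```text
t 14.05 ramp [3.000e-01 3.673e+02] z 0.2356 theta 0.104 F [ 5.1  1.5 -5.8] w 0.0116
```

View pics/p2.png

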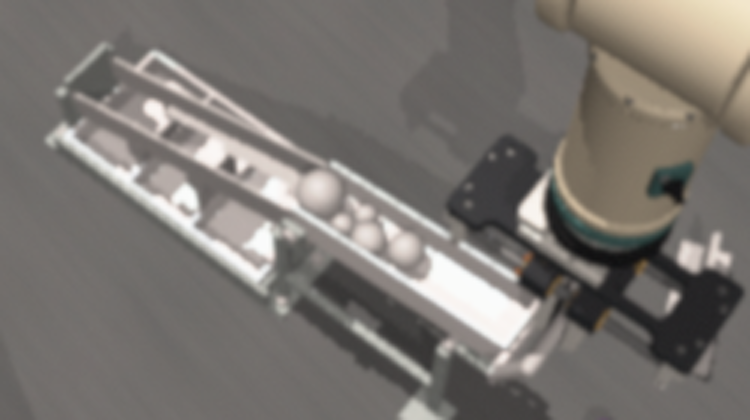

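The 40 mm ball is at the lip at (320,190) and the rest are crowding behind it. I'll hold and watch.

>>> send_rows:
  series:
    - [[0,0,0,0],[0,0,0,0],[0,0,0,0],[0,0,0,0]]

```text
time: 14.5
position: [0.612, 0.1605, 0.2356]
tcp_rot: [2.038, 2.389, 0.001]
wrist_force: [4.1, 0.7, -5.3]
gripper_width: 0.0112
```

```bash
python3 -c "
from h import *
hop(pic='p3')"
```

```text
t 14.5 ramp [3.000e-01 3.673e+02] z 0.2356 theta 0.104 F [ 4.1  0.7 -5.3] w 0.0112
```

View pics/p3.png

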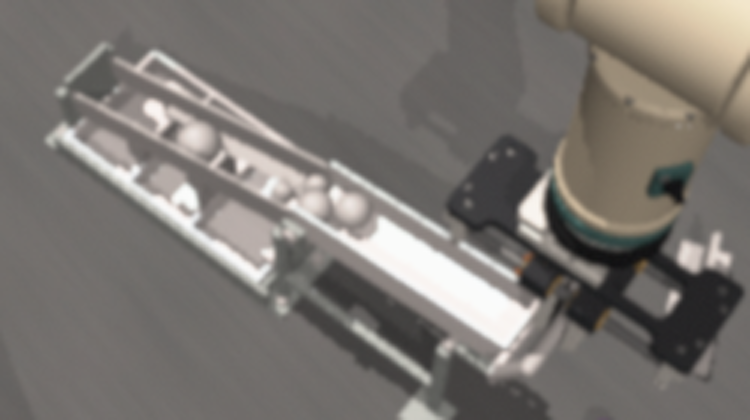

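>>> send_rows:
  series:
    - [[0,0,0,0],[0,0,0,0],[0,0,0,0],[0,0,0,0]]

```text
time: 14.95
position: [0.612, 0.1605, 0.2357]
tcp_rot: [2.038, 2.389, 0.001]
wrist_force: [4.6, 1.0, -5.2]
gripper_width: 0.0106
```

```bash
python3 -c "
from h import *
hop(pic='p4')"
```

```text
t 14.95 ramp [3.000e-01 3.673e+02] z 0.2357 theta 0.104 F [ 4.6  1.  -5.2] w 0.0106
```

View pics/p4.png

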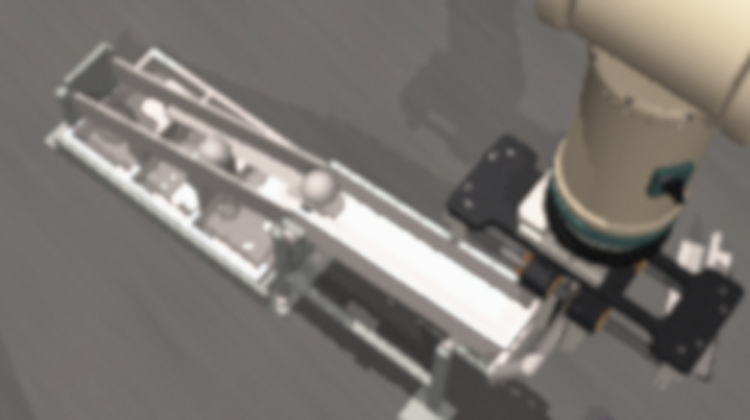

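>>> send_rows:
  series:
    - [[0,0,0,0],[0,0,0,0],[0,0,0,0],[0,0,0,0],[0,0,0,0]]

```text
time: 15.5
position: [0.612, 0.1605, 0.2357]
tcp_rot: [2.038, 2.389, 0.001]
wrist_force: [4.8, 1.2, -5.9]
gripper_width: 0.0111
```

```bash
python3 -c "
from h import *
hop(pic='p5')"
```

```text
t 15.5 ramp [3.000e-01 3.673e+02] z 0.2357 theta 0.104 F [ 4.8  1.2 -5.9] w 0.0111
```

View pics/p5.png

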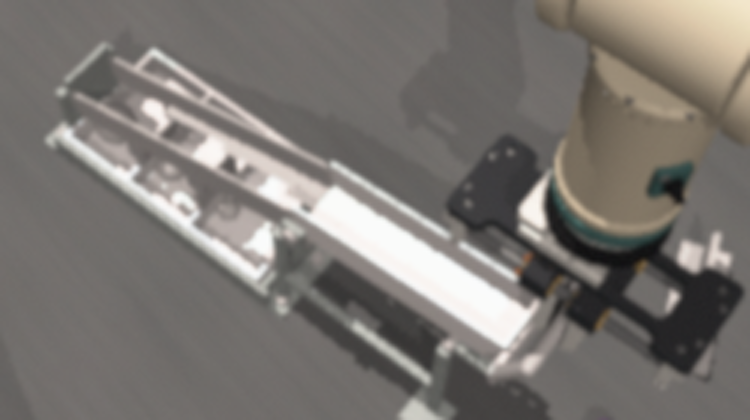

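The pan and trough now look empty. I'll check all three bins.

```bash
python3 - <<'E'
from h import *
a=vision.get_image("top")[:,:,::-1]
cv2.imwrite("pics/t10.png",cv2.resize(a[145:220,225:345],None,fx=6,fy=6,interpolation=cv2.INTER_CUBIC))
a=vision.get_image("scene")[:,:,::-1]
cv2.imwrite("pics/s10.png",cv2.resize(a[155:260,160:265],None,fx=5,fy=5,interpolation=cv2.INTER_CUBIC))
E
```

```text
(no output)
```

View pics/t10.png

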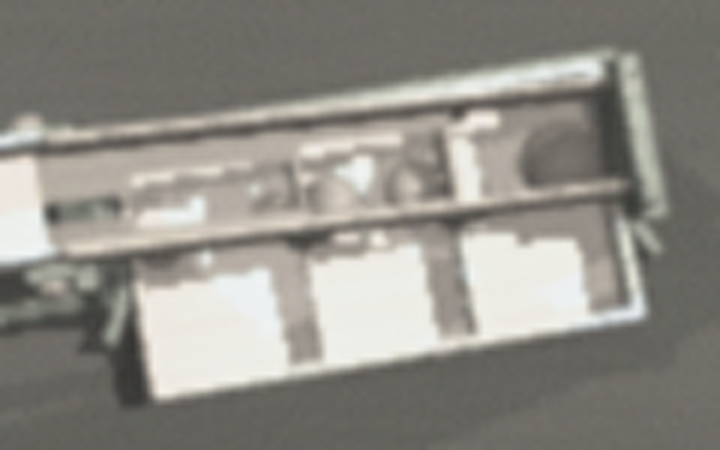

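View pics/s10.png

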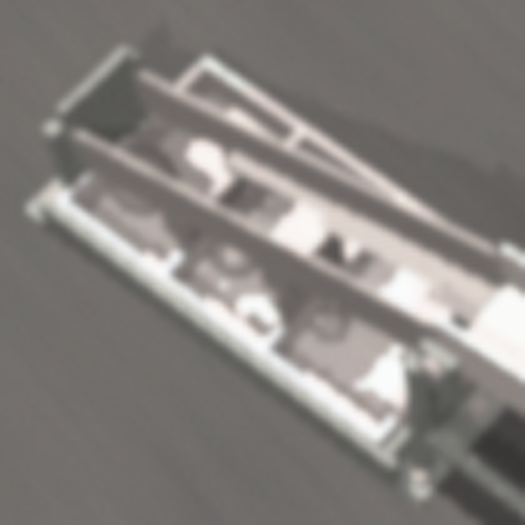

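```bash
python3 - <<'E'
from h import *
b=vision.get_image("top")[:,:,::-1]
b=cv2.resize(b[115:275,110:370],None,fx=3,fy=3,interpolation=cv2.INTER_CUBIC)
a=cv2.imread("pics/t7.png")
o=[cv2.resize(x[120:300,340:540],None,fx=3.8,fy=3,interpolation=cv2.INTER_CUBIC)[:,:] for x in (a,b)]
cv2.imwrite("pics/cmp.png",cv2.resize(np.vstack([o[0][:300*2//2+240],o[1][:540]])if 0 else np.hstack([cv2.resize(x[120:300,350:530],(395,395),interpolation=cv2.INTER_CUBIC) for x in (a,b)]),None,fx=1,fy=1))
E
```

```text
(no output)
```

View pics/cmp.png

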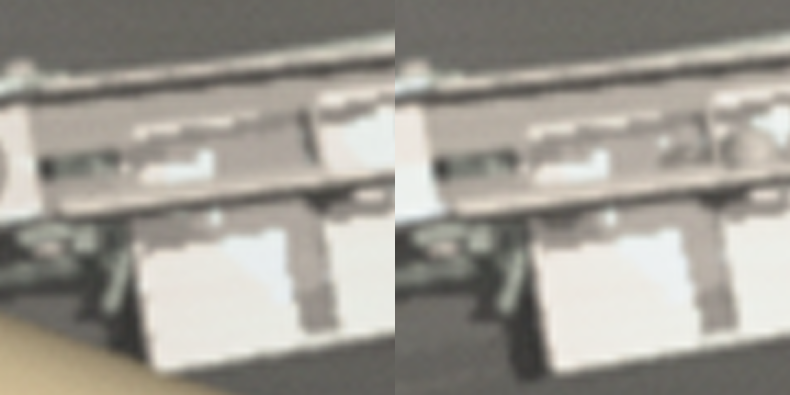

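```bash
python3 - <<'E'
from h import *
b=vision.get_image("top")[:,:,::-1]
cv2.imwrite("pics/t11.png",cv2.resize(b[115:275,110:370],None,fx=3,fy=3,interpolation=cv2.INTER_CUBIC))
b=vision.get_image("scene")[:,:,::-1]
cv2.imwrite("pics/s11.png",cv2.resize(b[190:260,200:265],None,fx=8,fy=8,interpolation=cv2.INTER_CUBIC))
cv2.imwrite("pics/w11.png",vision.get_image("wrist")[:,:,::-1])
E
```

```text
(no output)
```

View pics/t11.png

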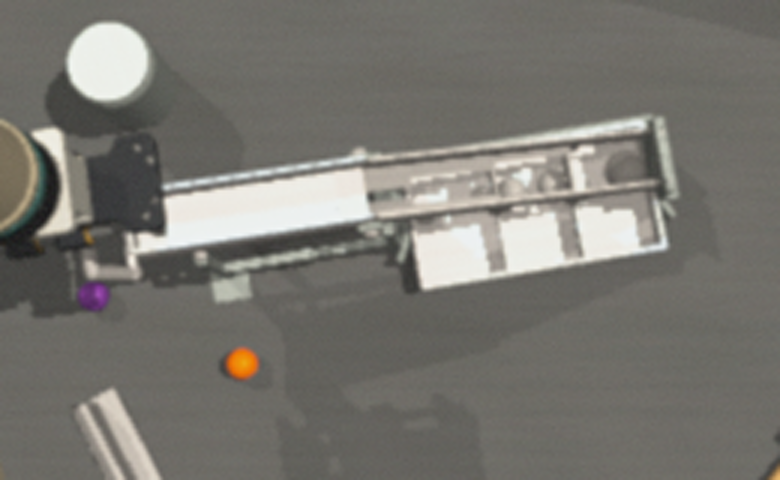

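View pics/s11.png

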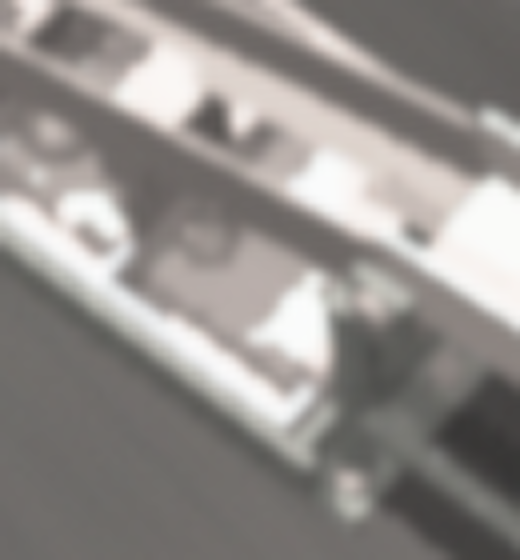

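View pics/w11.png

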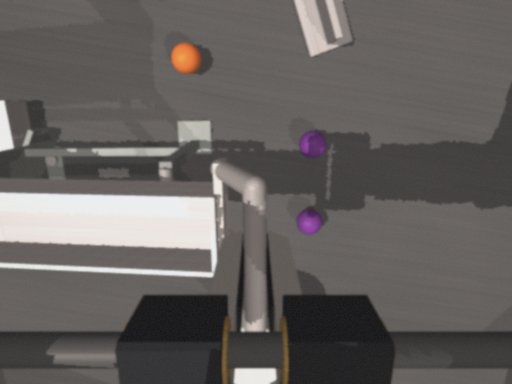

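The pan is empty. The top and scene views show the large ball, two mediums and at least one small ball in their bins. I'll ease the hopper down in grip, then look closer at the small bin.

>>> send_rows:
  series:
    - [[0.7,0,2,0],[0.7,0,2.2,0],[0.7,0,2.2,0],[0.7,0,2.2,0],[0.7,0,2.2,0]]

```text
time: 16.35
position: [0.6114, 0.1642, 0.2249]
tcp_rot: [2.038, 2.389, 0.002]
wrist_force: [4.3, 2.9, -3.4]
gripper_width: 0.011
```

>>> send_rows:
  series:
    - [[0.6,0,2.2,0],[0.6,0,2,0],[0.5,0,2,0],[0.4,0,1.5,0],[0.3,0,1,0]]

```text
time: 16.85
position: [0.6109, 0.1668, 0.2162]
tcp_rot: [2.038, 2.39, 0.002]
wrist_force: [4.7, 2.1, -3.1]
gripper_width: 0.0111
```

```bash
python3 -c "
from h import *
hop()"
```

```text
t 16.85 ramp [2.000e-01 3.737e+02] z 0.2162 theta 0.016 F [ 4.7  2.1 -3.1] w 0.0111
```

>>> send_rows:
  series:
    - [[0.2,0,0.7,0],[0.2,0,0.7,0],[0.2,0,0.7,0],[0.1,0,0.5,0]]

```text
time: 17.25
position: [0.6107, 0.1675, 0.2137]
tcp_rot: [2.038, 2.39, 0.002]
wrist_force: [5.3, 3.0, -2.6]
gripper_width: 0.0106
```

>>> send_rows:
  series:
    - [[0.1,0,0.5,0],[0.1,0,0.5,0],[0.1,0,0.4,0]]

```text
time: 17.55
position: [0.6107, 0.1677, 0.2129]
tcp_rot: [2.038, 2.39, 0.002]
wrist_force: [4.0, 2.5, 2.0]
gripper_width: 0.0111
```

The rest is taking the load: Fz changed sign to +2 N. I'll open and then retreat upward.

>>> send_rows:
  series:
    - [[0,0,0,0],[0,0,0,0],[0,0,0,0],[0,0,0,0]]
  hand: 0.55

```text
time: 17.95
position: [0.6097, 0.1671, 0.2116]
tcp_rot: [-2.039, -2.389, 0.002]
wrist_force: [0.8, -0.5, -0.1]
gripper_width: 0.0392
```

```bash
python3 -c "
from h import *
hop()"
```

```text
t 17.95 ramp [ -0.9 374.2] z 0.2116 theta -0.004 F [ 0.8 -0.5 -0.1] w 0.0392
```

>>> send_rows:
  series:
    - [[0,0,-20,0],[0,0,-40,0],[0,0,-40,0],[0,0,-20,0],[0,0,0,0]]

```text
time: 18.45
position: [0.6116, 0.1675, 0.3355]
tcp_rot: [2.036, 2.387, 0.008]
wrist_force: [0.3, -0.6, -0.2]
gripper_width: 0.0422
```

```bash
python3 -c "
from h import *
K,R,t=cal('wrist'); o=-R.T@t; s=sensors.state(); print('cam off ramp',wr(o)-wr(s['position']), o[2]-s['position'][2], 'fwd',R[2])
m=rw(0,74)
goto([*rw(75,74),.33],1.734)
"
```

```text
cam off ramp [-82.76276054   0.20400708] 0.1564260560353003 fwd [ 0.28102223  0.04613498 -0.95859171]
now [0.6116 0.1675 0.3355] yaw 1.729 t 18.45 F [ 0.3 -0.6 -0.2] w 0.0422
d now-axes [-299.9   75.4    6.1] d final-axes [-300.3   73.9    5.5] turn -0.005
```

>>> send_rows:
  series:
    - [[-40,10,0,0],[-44,11,0,0],[-44,11,0,0],[-44,11,0,0],[-44,11,5,0]]

```text
time: 18.95
position: [0.6977, -0.039, 0.3252]
tcp_rot: [-2.038, -2.389, 0.002]
wrist_force: [1.3, -0.2, -0.3]
gripper_width: 0.042
```

>>> send_rows:
  series:
    - [[-44,11,10,0],[-40,11,10,0],[0,0,10,0],[0,0,0,0]]

```text
time: 19.35
position: [0.7314, -0.1175, 0.292]
tcp_rot: [-2.036, -2.382, 0.005]
wrist_force: [-0.3, -0.5, 0.6]
gripper_width: 0.0426
```

```bash
python3 -c "
from h import *
a=vision.get_image('wrist')[:,:,::-1]; cv2.imwrite('pics/w12.png',a); cv2.imwrite('pics/w12c.png',cv2.resize(a[40:230,80:420],None,fx=2.3,fy=2.3,interpolation=cv2.INTER_CUBIC))
goto([*rw(75,74),.30],1.734)
"
```

```text
now [ 0.7316 -0.1164  0.2939] yaw 1.729 t 19.4 F [ 0.2  0.4 -0.3] w 0.0428
d now-axes [-0.7  1.6 -6.1] d final-axes [-0.7  1.6 -6.1] turn -0.005
```

View pics/w12.png

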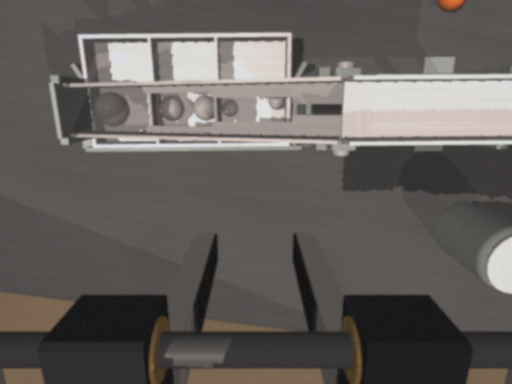

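View pics/w12c.png

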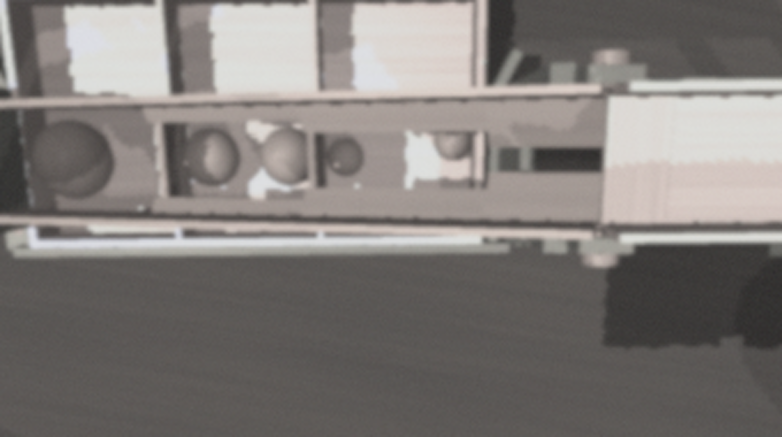

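The wrist view down the slots shows every ball in its bin. The large one is at (110,107), the two mediums at (172,106) and (204,106), and the two smalls at (230,107) and (277,102). The pan is empty, the tray is home and the gripper is clear, so I'll hand in.

```bash
python3 -c "
from h import *
P=proj('top',[*rw(0,375),.207]); print(P, sensors.state()['time'])
bot.finish_job()"
```

```text
[[138.44555483 190.91393522]] 19.4
the job is handed in; nothing more can be done
```

The job is done and handed in at 19.4 s of the 58 s allowed; the hand-in itself gives no verdict.

- **Tray:** I gripped it by a cross wall, lined it up with the bay, then pushed it flat to the back stop. It stopped hard at about 16 N. In the top view its front was at ramp x of about -79 mm (nominal -80), with both ends even.
- **Balls:** I tipped the hopper slowly to about 0.10 rad and held it there until it emptied. The last wrist view down the slots shows the 40 mm ball in the large bin, both 30 mm balls in the medium bin and both 20 mm balls in the small bin.
- **Hopper:** I lowered it in the grip until the rest took its weight, with the vertical force going from -2.6 to +2 N. Then I let go and moved clear.
- **Failed or unclear checks:**
  - The top and scene views did not clearly show the second 20 mm ball. The wrist view taken after the hopper was down settled that.
  - I didn't measure the hopper's resting tilt after letting go. I judged it from the force change and the handle height.
  - The loose tools and parts I could see had not moved, but I did not measure them at the end.

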